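# Slide a spacer along the rail into the corner pocket of a locating fixture

## Robot

A 7-joint arm with a two-finger parallel gripper is mounted at the origin on the work surface. World frame = base frame: x ahead of the robot, y to its left, z up, the work surface at z = 0. Lengths are in m, angles in degrees, forces in N, time in s.
With the tool pointing down it reaches from about 0.425 to 0.875 m from the base axis. Payload 4.7 kg.
Tool frame: the origin (TCP) lies on the mounting face of the last link; the fingertips stand 182 mm ahead of it and the grasp point (between the pads) lies 164 mm ahead of it; z points along the fingers, x is the direction in which the jaws open and shut, and the axes are right-handed (so a half turn about z gives the same grasp; the last joint's range is limited). The gripper opens to 87 mm and grips with 3 to 60 N. Pads are 19 mm wide; open, the fingers measure 117 mm over their backs; the gripper's body (75 mm by 190 mm) begins 51 mm behind the grasp point.
Start: joints at [-65.025, 18.392, -4.016, 83.108, 1.295, 78.541, -3.26], TCP at [0.266, 0.593, 0.405] pointing down, gripper open.
Joint ranges: [-163.93, 163.93], [-17.29, 119.83], [-79.2, 71.16], [3.27, 140.29], [-89.18, 269.18], [5.43, 117.66], [-154.24, 154.24]. Speed limits (degrees/s): [147.25, 147.25, 180, 180, 180, 180, 180].

## Interface

Orientations are given as [roll, pitch, yaw] about the fixed x, y, z axes, in that order (R = Rz(yaw) Ry(pitch) Rx(roll)).
In Python, from cell import status, cams, env, outline_of, landmark_of gives the robot as it stands. The module is installed in compiled form; this text tells all that it offers.
- The arm moves only by the tool jog_arm, never from a script. Its argument "rows" is a list of rows, each a list of 7 numbers: the closure, from 0 (fully open) to 1 (shut), then the shift along the tool's x, y, z in m, then the turn, a rotation vector about the tool's x, y, z in degrees. A call has 1 to 12 rows; each row shifts and turns the commanded pose from where the row before left it, along the tool's axes as they then stand; what a row does not reach is not made up. A row lasts 1/12 s, in which the tool goes at most 41.7 mm and 7.16 degrees, less where a joint would pass 70% of its speed; a pose out of reach is approached as far as the arm can. A call with a gripper value outside its range is refused whole. The fingers move at their own pace and stop on an object; "grip_force" is the grip in N (left out, the last holds). Time passes only in rows, so rows that do not move let the fingers close. It gives the time, the measured TCP pose, the force and the opening at its end, in the units of the state.
- status.get_obs(): the state, without advancing time (a new reading comes with each control period).
- cams.read_camera(name): name is "scene" or "side" or "wrist"; returns (picture, depth): 480x640x3 uint8, red, green, blue; 480x640 float32, m along the optical axis (not along the pixel's ray), 0 where there is no reading.
- cams.camera_params(name): a dict with "vfov" (degrees; the focal length in pixels is half the picture's height over the tangent of half this angle, whatever the lens; pixels are square), "cx", "cy" (the principal point, pixels), "eye" and "attitude" of the camera in the world. Camera axes: x right, y up, looking along -z (the intrinsics and any distortion apply to the point x, -y, -z); pixel columns grow to the right and rows downward; lengths in m; the calibration is good to about 2 mm. A picture is of the moment at which its call begins: read the wrist's pose just before it. camera_params takes no time and is no camera call; for the wrist camera it gives the pose at the moment of the call.
- env.sign_off(): hands the job in, once; it reports no verdict.
Trained networks look in the newest picture that a camera, given by its name, has taken for a name from the list of things; names that differ only in an ending like _2 or _b are one class to them, and where a whole thing is asked for, a point or a joint stands for the part that bears it (a point fixed in the world has none). Each returns a list of dicts, best first, with "conf" (0 to 1); they miss things now and then, are a little off and sometimes report something else, mostly with a low value. They report only what shows in the picture. A call takes as long as a camera call. They do not tell look-alikes from the thing itself.
- outline_of(camera, name): "pixels" (480x640 bool, what is visible of it) and "box" ([left, top, right, bottom] in pixels, round what is visible of it).
- landmark_of(camera, name): "position" ([row, column] in pixels: a listed point, or the origin of a listed thing).
The state is a dict: "time_s": time; "qpos": joint angles; "joint_velocities": joint speeds; "effort": joint torques, N m; "tool_pos": TCP position; "tool_rot": TCP orientation; "force": force on the tool from outside, world axes, zero at the start; "wrist_torque": the same for the moment, N m; "grip_width": finger opening in m.
Only numpy, scipy, OpenCV 4.12 (cv2) and the standard library are available. Lean on these libraries where they do the work, as an engineer would, in place of code of your own. Each camera call takes 0.05 s, during which the arm holds its last target. There are 200 camera calls.

## Task

Set up the spacer block for drilling: push it across the fixture plate until its long side lies flat against the rail, then slide it along the rail all the way into the corner pocket so that it sits hard up against the end stop and the rail. Use only the fingertips to push or drag it - do not lift it off the plate - and leave all the other things on the bench and on the plate where they are. Finish with the arm clear of everything.

Things in the scene. Friction and masses are not known exactly. Their poses are not given: they have to be found in the camera images.
- fixture: The locating fixture, fixed to the bench: a dark steel plate 160 mm (its x) by 240 mm (its y), 12 mm thick. Origin at the centre of the plate's underside, z up. Bright steel bars 12 mm high (top at z = 24 mm) stand on it: the rail on its +x side, the end stop at the rail's +y end and a short lip; they enclose the corner pocket. The -x and -y edges of the plate are open.
- rail (a point): Middle of the rail's face, 6 mm above the plate: x = +50, y = 0, z = 18 mm in the fixture's frame; axes as the fixture's. The face looks to -x and runs along y from -116 to +116 mm; the rail is 16 mm thick.
- stop (a point): The corner where the rail's face meets the end stop's face, 6 mm above the plate: x = +50, y = +100, z = 18 mm in the fixture's frame; axes as the fixture's. The stop's face looks to -y and spans x = +1 to +50 mm; the stop is 16 mm thick.
- lip (a point): Tip of the lip's rounded nose, 6 mm above the plate: x = +7, y = +70, z = 18 mm in the fixture's frame; axes as the fixture's. The lip, 12 mm wide (x = +1 to +13 mm), runs from here to the stop opposite the rail, so that the pocket is 37 mm wide and 30 mm deep, open to -y and above.
- spacer_mid (a point): Centre (half-way up) of the loose spacer block: plain aluminium, 34 mm (its x) by 48 mm (its y) by 14 mm thick, about 0.12 kg (varies), 12 mm hole through the middle. It lies flat on the plate, clear of the rail, on the half away from the pocket, turned up to 35 degrees from square with the fixture. It slides by friction; its rotation is the block's.
- spacer: The same spacer block: origin at the centre of its underside, x across (34 mm), y along (48 mm), z up.
- pocket (a point): Where the spacer's centre is (half-way up) when it is fully home in the pocket: x = +33, y = +76, z = 19 mm in the fixture's frame, fixed to it. About 18 mm of the block's length then still stands out of the pocket.
- bushing_mid (a point): Bystander: centre of a brass bushing, 26 mm diameter, 28 mm tall, standing loose on the plate near its -x, +y corner.
- bolt_mid (a point): Bystander: centre of a steel bolt, 19 mm across the head, 39 mm tall, standing head down, loose, on the plate near its -x edge, beside the bushing.
- spraycan_mid (a point): Bystander: centre of a spray can, 60 mm diameter, 160 mm tall, standing on the bench to the right.
- oilbottle_mid (a point): Bystander: centre of a small amber oil bottle, 44 mm diameter, 100 mm tall, on the bench to the right.
- screwdriver_grip (a point): Bystander: the handle of a screwdriver lying on the bench to the left.
- wrench_grip (a point): Bystander: the handle of a wrench lying on the bench on the near left.
- bearing_mid (a point): Bystander: centre of a steel bearing, 52 mm diameter, 15 mm high, lying on the bench on the near right.
Mind the look-alikes: they are no part of the job. What is meant by the spacer is not blue or green, and is the smaller of those in its own colour.

How it is judged (in metres and radians):
On the way, in this order (a step that is already met when the one before it is completed fails the run):
1. the spacer's long side lies flat against the rail, before the pocket (x of spacer_mid in the frame of fixture above 0.0295 m and angle between the x axis of spacer and the x axis of fixture, either way round below 0.08 rad and y of spacer_mid in the frame of fixture below 0.045 m), for 0.2 s.
2. the spacer has been slid home in the pocket (x of spacer_mid in the frame of fixture above 0.0295 m and angle between the x axis of spacer and the x axis of fixture, either way round below 0.08 rad and y of spacer_mid in the frame of fixture above 0.073 m and z of spacer_mid in the frame of fixture below 0.022 m), for 0.2 s.
At the end, for the whole second after the job is handed in: The spacer lies flat on the plate in the pocket, at rest: within 3 mm of the end stop and 3.5 mm of the rail, square to the rail within 0.08 rad, and let go (all of step 2 and linear speed of spacer below 0.01 m/s); the robot touches nothing.
It fails at once if the spacer is lifted more than 5 mm off the plate, or tipped by more than 0.25 rad (z of spacer_mid in the frame of fixture above 0.024 m or angle between spacer's own z axis and vertical above 0.25 rad).
It fails at once if the spacer is more than 8 mm away from the rail when it nears the pocket (y of spacer_mid in the frame of fixture above 0.03 m and x of spacer_mid in the frame of fixture below 0.025 m).
It fails at once if a bystander is moved by more than 15 mm (distance of any of bushing_mid, bolt_mid, spraycan_mid, oilbottle_mid, screwdriver_grip, wrench_grip, bearing_mid from where it was at the start of the episode above 0.015 m).
It also fails if it takes over 61 s, if anything falls off the work surface, if the arm or the gripper's body presses on something with over 40 N, if the wrist force passes 120 N, or if a joint passes its speed limit or range.

## Working session

There is one attempt and no reset: what is moved stays moved. The work goes in short steps, Python scripts to look and compute and a tool call to move; the robot and the scene stay as the last step left them, time stands still between calls to the robot, and variables do not carry over. Pictures are saved under pics/ and viewed, about 8 in all and at most 12, crops included, and the job is handed in when it is done.

Besides the shell and the picture viewer there is one more tool, called as a command line: name --pt "numbers of a row" for each row, then --argument value for the rest. jog_arm: Moves the arm, as the interface text tells. Its arguments: {"type":"object","properties":{"rows":{"type":"array"},"grip_force":{"type":"number"}},"required":["rows"]}

```bash
mkdir -p pics; cat > h.py <<'E'
import numpy as np, cv2
from cell import status, cams, env, outline_of, landmark_of
from scipy.spatial.transform import Rotation as R
def snap(c,fn=None):
    p=cams.camera_params(c); im,d=cams.read_camera(c)
    if fn: cv2.imwrite('pics/'+fn,im[:,:,::-1])
    return p,im,d
def rot(p):
    a=np.array(p['attitude'],float)
    if a.shape==(3,3): return a
    return R.from_euler('xyz',a,degrees=True).as_matrix() if a.size==3 else None
def ray(p,row,col):
    f=240/np.tan(np.radians(p['vfov']/2))
    return np.array(p['eye']),rot(p)@np.array([(col-p['cx'])/f,-(row-p['cy'])/f,-1.])
def atz(p,row,col,z):
    e,r=ray(p,row,col); return e+r*(z-e[2])/r[2]
def atd(p,row,col,d):
    e,r=ray(p,row,col); return e+r*d
E
python3 - <<'E'
from h import *
print(status.get_obs())
for c in ['scene','side','wrist']:
    p,im,d=snap(c,c+'1.png'); print(c,p)
    for n in ['fixture','rail','stop','lip','spacer_mid','pocket','bushing_mid','bolt_mid']:
        print(n,[(np.round(l['position'],1),round(l['conf'],2)) for l in landmark_of(c,n)][:4])
a=np.hstack([cv2.imread('pics/scene1.png'),cv2.imread('pics/side1.png')])
E
```

```text
{'time_s': 0.0, 'qpos': array([-65.02499026,  18.4421303 ,  -4.01347057,  83.17500246,
         1.29569187,  78.53968773,  -3.25979276]), 'joint_velocities': array([-0.04655057,  0.07460738,  0.08249221,  0.07015496,  0.02874005,
       -0.04053323,  0.02493297]), 'effort': array([ 3.20404524e-04, -4.91291428e+01, -4.03539296e-01, -3.12532961e+01,
       -6.38788682e-02,  4.38849139e-02,  1.99446226e-04]), 'tool_pos': array([0.26608084, 0.59283079, 0.4036252 ]), 'tool_rot': array([1.79993009e+02, 1.11548917e-01, 6.58331252e+01]), 'force': array([ 0.2884971 , -0.02061753, -0.0823035 ]), 'wrist_torque': array([-0.0285799 , -0.01935196, -0.04445724]), 'grip_width': 0.08694899425133717}
scene {'vfov': 52.71096649079961, 'cx': 316.0340194595361, 'cy': 243.2144467159723, 'eye': array([1.00972848, 0.30807304, 0.78163856]), 'attitude': array([ 40.23246889,   0.66150847, 122.43807833])}
fixture [(array([294.6, 298.1]), 0.98)]
rail [(array([307.4, 285.8]), 0.61), (array([275.4, 338. ]), 0.57)]
stop [(array([333.1, 328. ]), 0.76)]
lip [(array([309.5, 326.6]), 0.67)]
spacer_mid [(array([264.3, 2
[... 715 characters left out ...]
, 321.1]), 0.42), (array([415.3, 379.2]), 0.39), (array([148.6, 315.8]), 0.35)]
lip [(array([278.5, 290.7]), 0.74)]
spacer_mid [(array([240.8, 391.9]), 0.83), (array([242.4, 324.6]), 0.81), (array([277.2, 372.1]), 0.77), (array([210.1, 369.6]), 0.73)]
pocket [(array([281. , 277.3]), 0.74)]
bushing_mid [(array([296.5, 323.1]), 0.64)]
bolt_mid [(array([281.6, 288.9]), 0.6), (array([273.1, 323.6]), 0.42)]
wrist {'vfov': 66.76058384622503, 'cx': 316.40542652539443, 'cy': 237.65032736174305, 'eye': array([0.19703139, 0.62443115, 0.38448381]), 'attitude': array([-1.59980462e+01,  9.27266706e-03,  6.58185967e+01])}
fixture []
rail []
stop []
lip []
spacer_mid []
pocket []
bushing_mid []
bolt_mid []
```

View scene.

View pics/scene1.png

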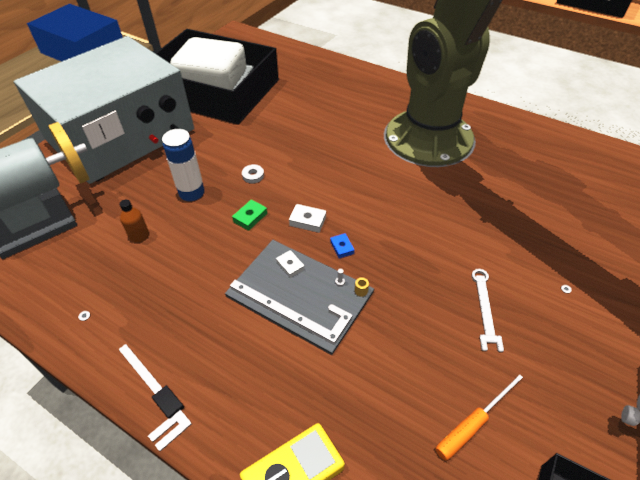

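```bash
python3 - <<'E'
from h import *
S={'scene':{'fixture':(294.6,298.1,0),'stop':(333.1,328,.018),'rail':(307.4,285.8,.018),'lip':(309.5,326.6,.018),'pocket':(315.2,321.4,.019),'sp':(264.3,289.8,.019),'bush':(288.6,362.8,.026),'bolt':(277.4,338.7,.031)},
'side':{'fixture':(265.7,302.5,0),'stop':(291.1,262.3,.018),'rail':(251.9,276.6,.018),'lip':(278.5,290.7,.018),'pocket':(281,277.3,.019),'sp':(242.4,324.6,.019),'bush':(296.5,323.1,.026),'bolt':(273.1,323.6,.031)}}
for c in S:
    p=cams.camera_params(c)
    for n,(r,k,z) in S[c].items(): print(c,n,atz(p,r,k,z).round(4))
E
```

```text
scene fixture [ 0.585  -0.0138  0.    ]
scene stop [0.6352 0.0849 0.018 ]
scene rail [ 0.6307 -0.0098  0.018 ]
scene lip [0.5944 0.0568 0.018 ]
scene pocket [0.6104 0.0555 0.019 ]
scene sp [ 0.5439 -0.0603  0.019 ]
scene bush [0.523  0.0932 0.026 ]
scene bolt [0.5278 0.0429 0.031 ]
side fixture [ 0.578  -0.0067  0.    ]
side stop [0.6267 0.0931 0.018 ]
side rail [ 0.6322 -0.0173  0.018 ]
side lip [0.5853 0.0517 0.018 ]
side pocket [0.6073 0.0638 0.019 ]
side sp [ 0.5452 -0.0631  0.019 ]
side bush [0.5157 0.0936 0.026 ]
side bolt [0.5258 0.0398 0.031 ]
```

jog_arm --pt "0 -0.0217 0.0253 0.0038 0 0 0" --pt "0 -0.0217 0.0253 0.0038 0 0 0" --pt "0 -0.0217 0.0253 0.0038 0 0 0" --pt "0 -0.0217 0.0253 0.0038 0 0 0" --pt "0 -0.0217 0.0253 0.0038 0 0 0" --pt "0 -0.0217 0.0253 0.0038 0 0 0" --pt "0 -0.0217 0.0253 0.0038 0 0 0" --pt "0 -0.0217 0.0253 0.0038 0 0 0" --pt "0 -0.0217 0.0253 0.0038 0 0 0" --pt "0 -0.0217 0.0253 0.0038 0 0 0"

```text
time_s: 2.18
tool_pos: [0.4085, 0.2899, 0.3669]
tool_rot: [180.0, -0.0, 65.8]
force: [1.4, 0.4, -0.4]
grip_width: 0.0872
```

jog_arm --pt "0 -0.0217 0.0253 0.0038 0 0 0" --pt "0 -0.0217 0.0253 0.0038 0 0 0" --pt "0 -0.0217 0.0253 0.0038 0 0 0" --pt "0 -0.0217 0.0253 0.0038 0 0 0" --pt "0 -0.0217 0.0253 0.0038 0 0 0" --pt "0 -0.0217 0.0253 0.0038 0 0 0" --pt "0 -0.0217 0.0253 0.0038 0 0 0" --pt "0 -0.0217 0.0253 0.0038 0 0 0" --pt "0 -0.0217 0.0253 0.0038 0 0 0" --pt "0 -0.0217 0.0253 0.0038 0 0 0"

```text
time_s: 3.02
tool_pos: [0.5506, -0.0116, 0.329]
tool_rot: [180.0, -0.0, 65.8]
force: [0.5, -0.3, 0.5]
grip_width: 0.0873
```

jog_arm --pt "0 0 0 0 0 0 -6" --pt "0 0 0 0 0 0 -6" --pt "0 0 0 0 0 0 -6" --pt "0 0 0 0 0 0 -6" --pt "0 0 0 0 0 0 0" --pt "0 0 0 0 0 0 0"

```text
time_s: 3.52
tool_pos: [0.5501, -0.0101, 0.3289]
tool_rot: [180.0, -0.0, 89.7]
force: [-0.0, -0.8, -0.3]
grip_width: 0.0868
```

```bash
python3 - <<'E'
from h import *
o=status.get_obs(); print(o['time_s'],o['tool_pos'],o['tool_rot'],o['qpos'])
p,im,d=snap('wrist','w1.png'); print(p); np.savez('w1.npz',d=d,im=im)
for n,z in [('fixture',0),('rail',.018),('stop',.018),('lip',.018),('pocket',.019),('spacer_mid',.019),('bushing_mid',.026),('bolt_mid',.0315)]:
    for l in landmark_of('wrist',n)[:3]: print(n,np.round(l['position'],1),round(l['conf'],2),atz(p,*l['position'],z).round(4))
for m in outline_of('wrist','spacer')[:3]:
    r=cv2.minAreaRect(np.argwhere(m['pixels'])[:,::-1].astype(np.float32)); b=cv2.boxPoints(r)
    print(round(m['conf'],2),m['box'],[atz(p,y,x,.026).round(4)[:2].tolist() for x,y in b])
E
```

```text
3.5167 [ 0.55013555 -0.01008261  0.3288806 ] [ 1.79983306e+02 -1.07764552e-02  8.96670989e+01] [-23.00959779   9.38695599  23.5143457  103.9308976   -4.05112466
  67.48341438  91.44305851]
{'vfov': 66.76058384622503, 'cx': 316.40542652539443, 'cy': 237.65032736174305, 'eye': array([ 0.47440126, -0.00923496,  0.30853539]), 'attitude': array([-1.60066254e+01, -8.83491310e-03,  8.96500893e+01])}
fixture [258.6 316.1] 0.94 [ 0.5824 -0.0101  0.    ]
rail [320.7 315.8] 0.96 [ 0.6345 -0.0107  0.018 ]
stop [274.  394.4] 0.55 [0.5905 0.0567 0.018 ]
lip [273.  394.8] 0.7 [0.5895 0.057  0.018 ]
pocket [299.9 401.1] 0.87 [0.6142 0.0636 0.019 ]
spacer_mid [127.3  50.3] 0.78 [ 0.4689 -0.2116  0.019 ]
spacer_mid [ 49.4 188.1] 0.76 [ 0.4159 -0.1012  0.019 ]
spacer_mid [221.  255.1] 0.62 [ 0.543  -0.0596  0.019 ]
bushing_mid [195.4 441.8] 0.94 [0.5217 0.0885 0.026 ]
bolt_mid [206.1 389. ] 0.67 [0.5289 0.0465 0.0315]
0.93 [216.3, 190.1, 289.7, 252.1] [[0.5508, -0.0903], [0.5159, -0.0761], [0.5316, -0.0308], [0.5677, -0.0436]]
0.84 [127.6, 2.7, 243.6, 92.7] [[0.3992, -0.1406], [0.3822, -0.073], [0.4317, -0.0598], [0.4507, -0.1308]]
0.68 [6.6, 87.4, 92.4, 176.4] [[0.4397, -0.2322], [0.4353, -0.1762], [0.5025, -0.1817], [0.5075, -0.2417]]
```

View pics/w1.png

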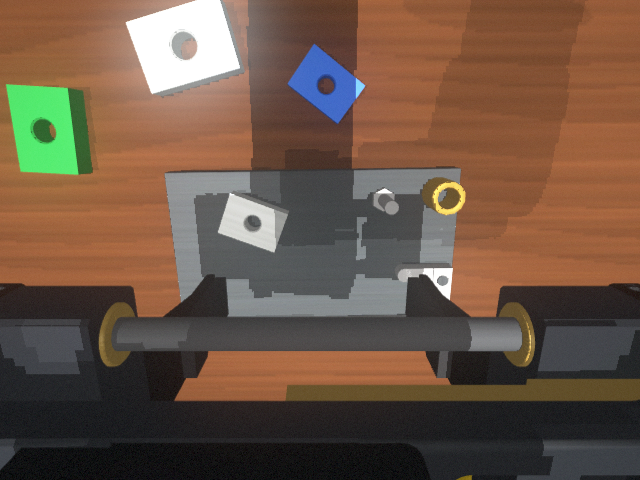

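```bash
python3 - <<'E'
from h import *
p=cams.camera_params('wrist')
for r,c in [(173,166),(168,459),(310,181)]: print(atz(p,r,c,.012).round(4))
s=cv2.imread('pics/scene1.png')[225:360,215:385]; w=cv2.imread('pics/w1.png')[150:320,150:480]
cv2.imwrite('pics/crop.png',np.vstack([cv2.resize(s,(567,450) ,interpolation=cv2.INTER_CUBIC)[:, :] if 0 else cv2.resize(s,(680,540),interpolation=cv2.INTER_CUBIC)]))
E
```

```text
[ 0.5048 -0.1306  0.012 ]
[0.5016 0.105  0.012 ]
[ 0.6265 -0.1314  0.012 ]
```

View pics/crop.png

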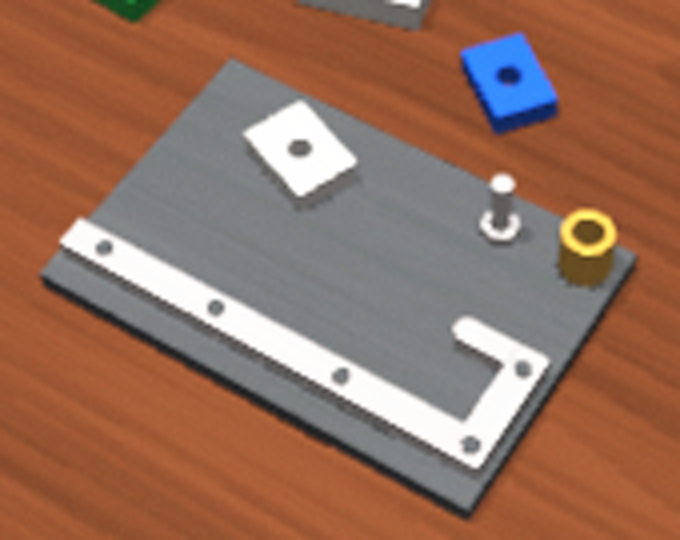

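```bash
cat >> h.py <<'E'
def fit(F,W):
    F=np.array(F,float)[:,:2];W=np.array(W)[:,:2];f=F.mean(0);w=W.mean(0)
    a=F-f;b=W-w;t=np.arctan2((a[:,0]*b[:,1]-a[:,1]*b[:,0]).sum(),(a*b).sum())
    M=np.array([[np.cos(t),-np.sin(t)],[np.sin(t),np.cos(t)]]);o=w-M@f
    return np.degrees(t),o,(a@M.T-b)*1000
E
python3 - <<'E'
from h import *
p=cams.camera_params('scene')
P=[(232,60,-80,-120,12),(635,260,-80,120,12),(468,515,80,120,12),(42,277,80,-120,12),(83,218,50,-116,24),(457,420,50,100,18)]
W=[atz(p,225+y/4,215+x/4,z/1000) for x,y,_,_,z in P]
t,o,r=fit([(a/1000,b/1000) for _,_,a,b,_ in P],W);print('fixture',t,o,r.round(1).tolist())
print([atz(p,225+y/4,215+x/4,.026).round(4)[:2].tolist() for x,y in [(300,100),(243,133),(300,190),(357,158)]], atz(p,225+325/4,215+452/4,.024))
E
```

```text
fixture 0.32936879484073694 [ 0.58333722 -0.01085301] [[-1.1, -1.3], [-3.1, 0.1], [-0.6, -0.7], [-0.6, -3.1], [1.2, -1.0], [4.1, 5.9]]
[[0.5178, -0.0773], [0.5504, -0.0894], [0.5646, -0.0452], [0.5335, -0.0325]] [0.59031552 0.0573097  0.024     ]
```

jog_arm --pt "0 -0.0252 -0.0043 0 0 0 0" --pt "0 -0.0252 -0.0043 0 0 0 0" --pt "0 0 0 0 0 0 6.2" --pt "0 0 0 0 0 0 6.2" --pt "0 0 0 0 0 0 6.2" --pt "0 0 0 0.03 0 0 0" --pt "0 0 0 0.03 0 0 0" --pt "0 0 0 0.03 0 0 0" --pt "0 0 0 0.025 0 0 0" --pt "0 0 0 0.0165 0 0 0" --pt "0 0 0 0 0 0 0" --pt "0 0 0 0 0 0 0"

```text
time_s: 5.02
tool_pos: [0.5415, -0.0605, 0.1969]
tool_rot: [-180.0, 0.0, 71.2]
force: [0.4, -0.4, -0.3]
grip_width: 0.0869
```

jog_arm --pt "0.3 0 0 0 0 0 0" --pt "0.35 0 0 0 0 0 0" --pt "0.4 0 0 0 0 0 0" --pt "0.45 0 0 0 0 0 0" --pt "0.5 0 0 0 0 0 0" --pt "0.55 0 0 0 0 0 0" --pt "0.6 0 0 0 0 0 0" --pt "0.6 0 0 0 0 0 0" --pt "0.6 0 0 0 0 0 0" --grip_force 12

```text
time_s: 5.77
tool_pos: [0.5414, -0.0604, 0.1973]
tool_rot: [180.0, -0.0, 71.2]
force: [-0.3, 0.3, 0.6]
grip_width: 0.0482
```

jog_arm --pt "0.6 0 0 0 0 0 -6.4" --pt "0.6 0 0 0 0 0 -6.4" --pt "0.6 0 0 0 0 0 -6.4" --pt "0.6 0 0.015 0 0 0 0" --pt "0.6 0 0.015 0 0 0 0" --pt "0.6 0 0.015 0 0 0 0" --pt "0.6 0 0.015 0 0 0 0" --pt "0.6 0 0.005 0 0 0 0" --pt "0.6 0 0 0 0 0 0"

```text
time_s: 6.52
tool_pos: [0.6073, -0.0598, 0.1971]
tool_rot: [179.9, 0.0, 90.5]
force: [0.8, 1.4, 0.5]
grip_width: 0.0479
```

```bash
python3 - <<'E'
from h import *
o=status.get_obs(); print(o['tool_pos'],o['tool_rot'],o['force'],o['wrist_torque'])
p,im,d=snap('scene'); cv2.imwrite('pics/s2.png',cv2.resize(im[215:365,215:385,::-1],(680,600),interpolation=cv2.INTER_CUBIC))
p,im,d=snap('side'); cv2.imwrite('pics/d2.png',cv2.resize(im[200:320,230:390,::-1],(800,600),interpolation=cv2.INTER_CUBIC))
E
```

```text
[ 0.60729787 -0.05977221  0.19711011] [1.79939939e+02 1.86909691e-02 9.04518252e+01] [0.79119702 1.44321891 0.45749224] [ 0.07182605 -0.18667889  0.0321889 ]
```

View pics/s2.png

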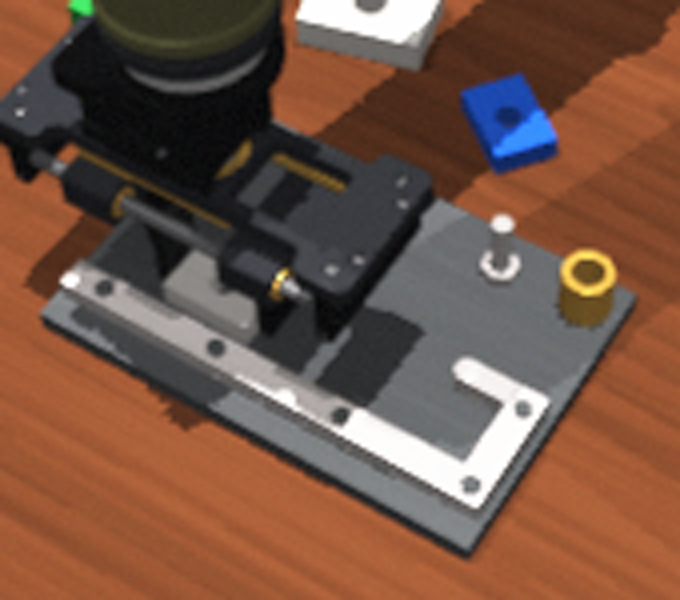

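jog_arm --pt "0.6 0 0.001 0 0 0 0" --pt "0.6 0 0.001 0 0 0 0" --pt "0.6 0 0.001 0 0 0 0" --pt "0.6 0 0.001 0 0 0 0" --pt "0.6 0 0.001 0 0 0 0" --pt "0.6 0 0.001 0 0 0 0" --pt "0.6 0 0 0 0 0 0" --grip_force 8

```text
time_s: 7.2
tool_pos: [0.6125, -0.0599, 0.1972]
tool_rot: [180.0, -0.0, 90.4]
force: [-0.3, -0.2, -1.3]
grip_width: 0.048
```

jog_arm --pt "0.6 0 0.001 0 0 0 0" --pt "0.6 0 0.001 0 0 0 0" --pt "0.6 0 0.001 0 0 0 0" --pt "0.6 0 0 0 0 0 0"

```text
time_s: 7.53
tool_pos: [0.6149, -0.0599, 0.1971]
tool_rot: [-179.9, -0.0, 90.4]
force: [-4.1, 0.5, 2.1]
grip_width: 0.0482
```

jog_arm --pt "0.6 0 0.001 0 0 0 0" --pt "0.6 0 0.001 0 0 0 0" --pt "0.6 0 0 0 0 0 0"

```text
time_s: 7.78
tool_pos: [0.6162, -0.0603, 0.197]
tool_rot: [-179.7, -0.0, 90.4]
force: [-6.5, 1.3, 4.8]
grip_width: 0.048
```

jog_arm --pt "0.6 0.01 0 0 0 0 0" --pt "0.6 0.01 0 0 0 0 0" --pt "0.6 0.01 0 0 0 0 0" --pt "0.6 0.01 0 0 0 0 0" --pt "0.6 0 0 0 0 0 0"

```text
time_s: 8.2
tool_pos: [0.6159, -0.0211, 0.197]
tool_rot: [-179.8, 0.2, 90.4]
force: [-7.2, -3.0, 2.7]
grip_width: 0.0483
```

jog_arm --pt "0.6 0.01 0 0 0 0 0" --pt "0.6 0.01 0 0 0 0 0" --pt "0.6 0.01 0 0 0 0 0" --pt "0.6 0.01 0 0 0 0 0" --pt "0.6 0 0 0 0 0 0"

```text
time_s: 8.62
tool_pos: [0.6156, 0.0188, 0.1969]
tool_rot: [-179.8, 0.2, 90.4]
force: [-7.1, -3.2, 4.0]
grip_width: 0.048
```

jog_arm --pt "0.4 0 0 0 0 0 0" --pt "0.3 0 0 0 0 0 0" --pt "0.3 0 0 0 0 0 0" --pt "0.3 0 0 0 0 0 0"

```text
time_s: 8.95
tool_pos: [0.6174, 0.0205, 0.1977]
tool_rot: [179.9, -0.0, 90.5]
force: [-0.2, 0.3, -0.4]
grip_width: 0.0593
```

jog_arm --pt "0.3 0 0 -0.02 0 0 0" --pt "0.3 0 0 -0.02 0 0 0" --pt "1 -0.025 -0.003 0 0 0 0" --pt "1 -0.027 0 0 0 0 0" --pt "1 0 0 0 0 0 0" --pt "1 0 0 0 0 0 0" --pt "1 0 0 0 0 0 0" --pt "1 0 0 0 0 0 0" --pt "1 0 0 0 0 0 0" --pt "1 0 0 0 0 0 0"

```text
time_s: 9.78
tool_pos: [0.6143, -0.0307, 0.2371]
tool_rot: [-180.0, -0.0, 90.5]
force: [0.8, -0.9, 0.2]
grip_width: 0.0156
```

```bash
python3 - <<'E'
from h import *
o=status.get_obs(); print(o['time_s'],o['tool_pos'],o['force'],o['grip_width'])
p,im,d=snap('scene'); cv2.imwrite('pics/s3.png',cv2.resize(im[215:365,215:385,::-1],(680,600),interpolation=cv2.INTER_CUBIC))
E
```

```text
9.7833 [ 0.61425767 -0.0306998   0.23708912] [ 0.80571941 -0.90017614  0.15658093] 0.015629900991438628
```

View pics/s3.png

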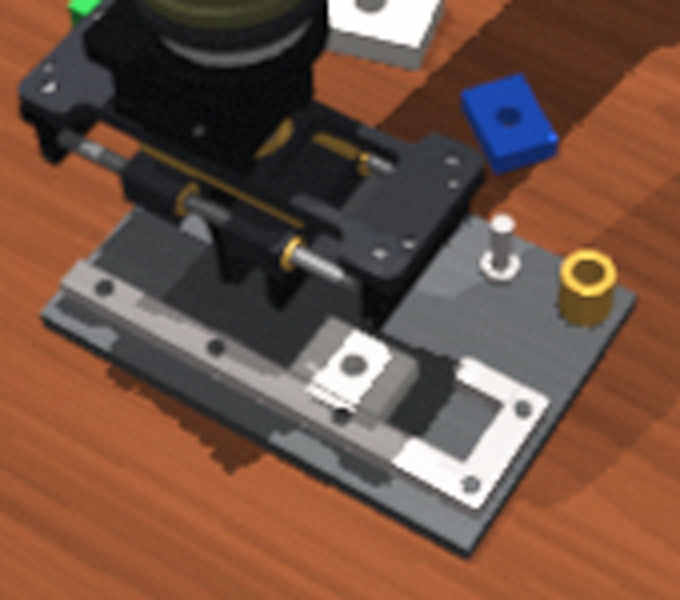

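jog_arm --pt "1 0 0 0 0 0 0" --pt "1 0 0 0 0 0 0" --pt "1 0 0 0 0 0 0" --pt "1 0 0 0.02 0 0 0" --pt "1 0 0 0.02 0 0 0" --pt "1 0.008 0 0 0 0 0" --pt "1 0.008 0 0 0 0 0" --pt "1 0 0 0 0 0 0"

```text
time_s: 10.5
tool_pos: [0.614, -0.0132, 0.1974]
tool_rot: [-180.0, -0.1, 90.6]
force: [0.1, 0.9, 0.9]
grip_width: 0.0006
```

jog_arm --pt "1 0.005 0 0 0 0 0" --pt "1 0.005 0 0 0 0 0" --pt "1 0.005 0 0 0 0 0" --pt "1 0.005 0 0 0 0 0" --pt "1 0.005 0 0 0 0 0" --pt "1 0 0 0 0 0 0"

```text
time_s: 11.0
tool_pos: [0.614, 0.0104, 0.1975]
tool_rot: [180.0, -0.0, 90.5]
force: [-0.5, 0.5, -0.1]
grip_width: 0.0002
```

jog_arm --pt "1 0.003 0 0 0 0 0" --pt "1 0.003 0 0 0 0 0" --pt "1 0.002 0 0 0 0 0" --pt "1 0.002 0 0 0 0 0" --pt "1 0 0 0 0 0 0"

```text
time_s: 11.42
tool_pos: [0.6139, 0.0196, 0.1973]
tool_rot: [180.0, -0.0, 90.5]
force: [0.3, -0.5, 1.7]
grip_width: 0.0005
```

jog_arm --pt "1 0.001 0 0 0 0 0" --pt "1 0.001 0 0 0 0 0" --pt "1 0.001 0 0 0 0 0" --pt "1 0.001 0 0 0 0 0" --pt "1 0.001 0 0 0 0 0" --pt "1 0 0 0 0 0 0"

```text
time_s: 11.92
tool_pos: [0.6138, 0.0244, 0.1973]
tool_rot: [180.0, -0.0, 90.4]
force: [-0.1, -1.7, 0.4]
grip_width: 0.0005
```

```bash
python3 - <<'E'
from h import *
o=status.get_obs(); print(o['time_s'],o['tool_pos'],o['force'],o['grip_width'])
p,im,d=snap('scene'); cv2.imwrite('pics/s4.png',cv2.resize(im[215:365,215:385,::-1],(680,600),interpolation=cv2.INTER_CUBIC))
E
```

```text
11.9167 [0.61379121 0.02443308 0.19730397] [-0.07566871 -1.73473837  0.37335013] 0.0005275882320328123
```

View pics/s4.png

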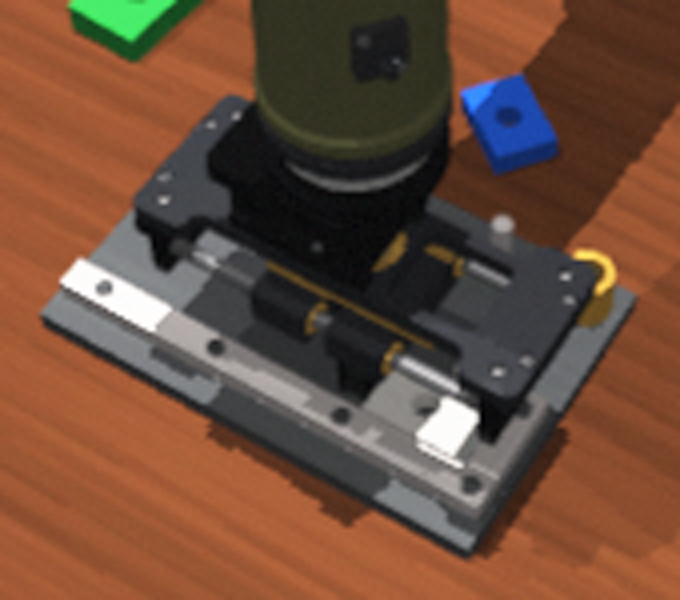

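jog_arm --pt "1 0.001 0 0 0 0 0" --pt "1 0.001 0 0 0 0 0" --pt "1 0.001 0 0 0 0 0" --pt "1 0 0 0 0 0 0"

```text
time_s: 12.3
tool_pos: [0.6137, 0.0275, 0.1973]
tool_rot: [180.0, -0.0, 90.5]
force: [0.7, -1.0, 0.8]
grip_width: 0.0001
```

jog_arm --pt "1 0.001 0 0 0 0 0" --pt "1 0.001 0 0 0 0 0" --pt "1 0 0 0 0 0 0"

```text
time_s: 12.55
tool_pos: [0.6137, 0.0295, 0.1972]
tool_rot: [-180.0, -0.0, 90.4]
force: [0.5, -1.2, 0.9]
grip_width: 0.0006
```

jog_arm --pt "1 0.001 0 0 0 0 0" --pt "1 0.001 0 0 0 0 0" --pt "1 0 0 0 0 0 0"

```text
time_s: 12.8
tool_pos: [0.6137, 0.0307, 0.1972]
tool_rot: [-180.0, 0.0, 90.4]
force: [-1.1, -3.0, 1.2]
grip_width: 0.0005
```

jog_arm --pt "1 0.001 0 0 0 0 0" --pt "1 0.001 0 0 0 0 0" --pt "1 0 0 0 0 0 0"

```text
time_s: 13.05
tool_pos: [0.6137, 0.0311, 0.1973]
tool_rot: [180.0, 0.2, 90.4]
force: [-0.2, -7.1, 0.8]
grip_width: 0.0006
```

jog_arm --pt "1 0.001 0 0 0 0 0" --pt "1 0.001 0 0 0 0 0" --pt "1 0 0 0 0 0 0"

```text
time_s: 13.3
tool_pos: [0.6137, 0.0315, 0.1973]
tool_rot: [-180.0, 0.3, 90.3]
force: [0.4, -8.6, 1.6]
grip_width: 0.0003
```

jog_arm --pt "1 -0.004 0 0 0 0 0" --pt "1 -0.008 0 0 0 0 0" --pt "1 0 0 -0.03 0 0 0" --pt "1 0 0 -0.035 0 0 0" --pt "1 -0.02 0 -0.03 0 0 0" --pt "1 -0.02 -0.03 -0.015 0 0 0" --pt "1 -0.02 -0.03 0 0 0 0" --pt "1 0 -0.035 0 0 0 0" --pt "1 0 -0.035 0 0 0 0" --pt "1 0 0 0 0 0 0"

```text
time_s: 14.13
tool_pos: [0.4781, -0.0382, 0.3056]
tool_rot: [-179.6, -0.2, 90.4]
force: [0.6, 0.6, 0.0]
grip_width: 0.0007
```

```bash
python3 - <<'E'
from h import *
o=status.get_obs(); print(o['time_s'],o['tool_pos'],o['force'],o['grip_width'])
p,im,d=snap('scene')
print([(l['conf'],atz(p,*l['position'],.019).round(4)) for l in landmark_of('scene','spacer_mid')])
A=cv2.resize(im[215:355,230:385,::-1],(620,560),interpolation=cv2.INTER_CUBIC); cv2.imwrite('pics/s5.png',A)
p,im,d=snap('wrist','w5.png')
for n,z in [('stop',.018),('lip',.018),('spacer_mid',.019),('rail',.018),('bushing_mid',.026),('bolt_mid',.0315)]:
    for l in landmark_of('wrist',n)[:3]: print(n,np.round(l['position'],1),round(l['conf'],2),atz(p,*l['position'],z).round(4))
E
```

```text
14.1333 [ 0.4780525  -0.03817241  0.30557893] [0.64701022 0.64119274 0.04782767] 0.0006521680232810717
[(0.95, array([ 0.4253, -0.0927,  0.019 ])), (0.6, array([ 0.478 , -0.2186,  0.019 ])), (0.59, array([0.6153, 0.0652, 0.019 ])), (0.55, array([ 0.4443, -0.0039,  0.019 ]))]
spacer_mid [139.1 226.1] 0.94 [ 0.4122 -0.1009  0.019 ]
spacer_mid [213.8  80.8] 0.88 [ 0.4673 -0.2131  0.019 ]
spacer_mid [173.4 364.2] 0.87 [ 0.4356 -0.0017  0.019 ]
bushing_mid [284.3 479.1] 0.67 [0.5192 0.0902 0.026 ]
```

View pics/s5.png

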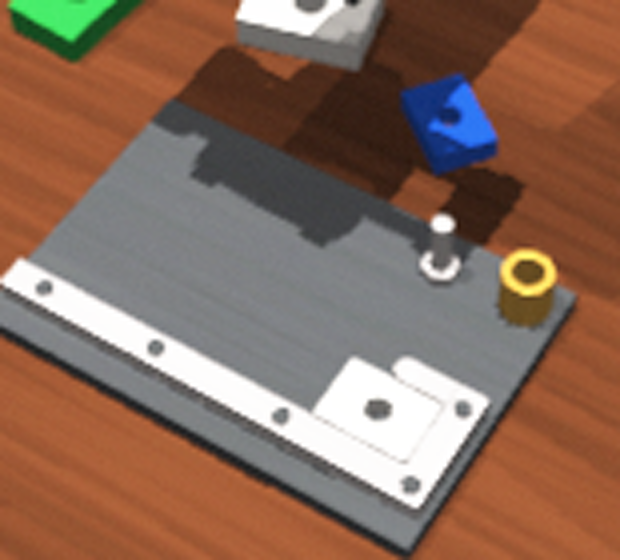

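View pics/w5.png

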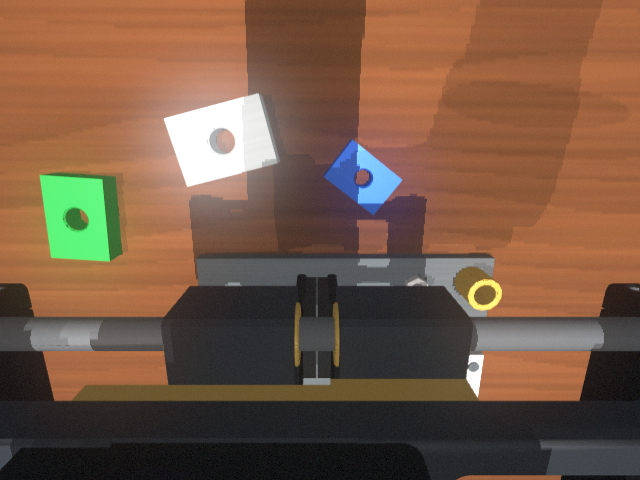

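```bash
python3 -c "
from h import *
print(env.sign_off())"
```

```text
the job is handed in; nothing more can be done
None
```

The spacer is in the corner pocket against the rail and the end stop, and I handed the job in at about 14 s of the 61 s allowed. No verdict was returned.

**What I did:** I took the small silver block on the plate as the spacer. The fingertips held it lightly by its ends, turned it square and dragged it flat onto the rail, where contact showed as about 6.5 N. I slid it along the rail to the pocket mouth, then let go and pushed it in with the shut fingertips until it stopped hard at about 8.6 N. The arm then backed off and up.

**Last checks:**
- **Position:** The scene camera puts the spacer's centre at (0.615, 0.065) m. The pocket point from my fixture fit is (0.615, 0.065) m. The last scene picture shows the block flush with both faces and square to the rail.
- **Bystanders:** The bolt and bushing look unmoved. The wrist camera puts the bushing within about 3 mm of its first reading. I did not re-measure the others, but the arm never came near them.
- **Arm:** It is clear of everything, with the fingertips about 12 cm above the bench and the force near zero.

**Disagreements:**
- **Hard stop:** It came about 5 mm further on than I expected from 15 mm thick fingers. I put this down to thinner tips, and the final picture agrees.
- **Confidence:** The network's 0.59 confidence for the spacer in the pocket was modest, and it rated look-alikes higher.
- **Wrist camera:** It could not see the pocket at the end because the gripper was in the way.

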